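# Mount the laser level on the bench dovetail

## Task

Mount the laser level on the bench rail. First take the roll of masking film that stands in front of the rail's open end and stand it upright on the bench, well out of the way; then slide the level's carriage onto the dovetail from that open end, clamp knob still loose, until it is fully home against the end stop, and only then turn the clamp knob clockwise as far as it goes. Keep the level upright, do not knock the film roll over, and leave the spray bottle, the mug and the tape measure standing where they are.

Things in the scene. Friction and masses are not known exactly. Their poses are not given: they have to be found in the camera images.
- dovetail_rail: Bench rail, fixed: dark steel base plate 166 x 90 x 10 mm with an aluminium dovetail bar 140 mm long on a 26 mm wide neck. Origin: under the bar's middle, on the bench; +x along the bar from the open end (x -70 mm) to the end stop, z up. Bar: top face 40 mm above the bench, 46 mm wide; flanks lean in to 30 mm wide at height 24 mm, so a carriage goes on only from the open end, not from above.
- rail_open_end (a point): Middle of the bar at the tip of its open end, at the height of its top face (rail frame x -70, y 0, z 40 mm). The bar's first 22 mm taper as a lead-in: the tip is 10 mm narrower and 2.5 mm lower than the full section.
- rail_home (a point): Where the carriage's origin is when it is home: rail frame x +30, y 0, z +26 mm (about 2 mm play sideways). The end stop is a dark steel block 60 mm wide, 57 mm high, its face at rail frame x +70 mm; the carriage's saddle end butts on it.
- run_in (a point): Point on the bench 55 mm before the rail's open end (rail frame x -125, y 0, z 0). The carriage starts its slide above here; the film roll stands within about 20 mm of it at the start and must end with its middle more than 100 mm from it.
- laser_carriage: Loose laser level on its carriage, 0.35 to 0.6 kg, standing on its two jaws. Origin: underside centre, foot of the jaws; x along the groove, y across, z up. Aluminium saddle 80 (x) x 72 (y) mm, z 14 to 24 mm, jaws below it (z 0 to 14). It slides onto the bar either way round with 2 mm play each side and 4 mm in height (slide it 1 to 2 mm above the bar's top). On its +y side an ear (z 14 to 24 mm) reaches to y 92 mm with the clamp knob.
- housing_grip (a point): Where to grip the level: in the middle of its upright grey plastic housing, 64 mm (carriage x) by 40 mm (carriage y), which stands from z 24 to 94 mm in the carriage frame; this point is at x 0, y 0, z 66 mm. A dark square window is on its +x face. Grip it across the 40 mm.
- clamp_knob (a joint): Knob angle, rad: 0 = loose, bar parallel to the carriage's x; grows clockwise seen from above to the stop at 1.5 = tight. Starts between 0 and 0.4; stays where left (friction 0.1 N m). It drives a pad on the bar's flank: below 0.7 the pad does not hinder sliding; towards the end the knob turns harder and the carriage is clamped.
- knob_grip (a point): Centre of the clamp knob's grip bar, on the knob's upright axis: carriage frame x 0, y 74, z 44 mm (70 mm above the bench when mounted). Bar: black plastic, 50 mm long, 12 mm wide, z 34 to 54 mm, on a hub 32 mm across. The housing's side wall is 54 mm from the axis, so do not open fingers wide there.
- masking_film: Loose roll of masking film: pale yellow upright cylinder, 55 mm diameter, 93 mm high, 0.1 kg. Origin: centre of its underside, z along its axis.
- spray_bottle: Bystander, loose: white and blue spray bottle 100 x 81 mm, 226 mm high, beyond the end stop. Origin: underside centre.
- mug: Bystander, loose: white mug beside the rail, 95 mm high, body about 92 mm across, 127 mm with its handle. Origin: underside centre of the whole; the body's centre is at its y +17 mm, the handle reaches to y -63 mm.
- tape_measure: Bystander, loose: yellow tape measure, right of the rail, 39 (x) x 80 (y) mm, 62 mm high. Origin: underside centre.
Not all that is in view belongs to the job. What is shaped like the masking_film but pink or red is not meant. Leave any purple look-alike of the laser_carriage alone.

How it is judged:
On the way, in this order (a step that is already met when the one before it is completed fails the run):
1. the film roll stands upright on the bench, its middle more than 100 mm from the run-in point (horizontal distance between masking_film and run_in above 0.1 m and angle between masking_film's own z axis and vertical below 0.15 rad and height (world z) of masking_film below 0.008 m), for 0.2 s.
2. the carriage is on the dovetail at its open end, knob still loose (below 0.7 rad) (y of laser_carriage in the frame of dovetail_rail between -0.0045 and 0.0045 m and z of laser_carriage in the frame of dovetail_rail between 0.0235 and 0.031 m and angle between the x axis of laser_carriage and the x axis of dovetail_rail, either way round below 0.07 rad and x of laser_carriage in the frame of dovetail_rail between -0.09 and 0.01 m and value of joint clamp_knob below 0.7 rad), for 0.1 s.
3. the carriage is home against the end stop (within 4 mm), knob still loose (below 0.7 rad) (y of laser_carriage in the frame of dovetail_rail between -0.0045 and 0.0045 m and z of laser_carriage in the frame of dovetail_rail between 0.0235 and 0.031 m and angle between the x axis of laser_carriage and the x axis of dovetail_rail, either way round below 0.07 rad and x of laser_carriage in the frame of dovetail_rail between 0.026 and 0.034 m and value of joint clamp_knob below 0.7 rad), for 0.2 s.
4. the clamp knob is tight (beyond 1.25 rad) (y of laser_carriage in the frame of dovetail_rail between -0.0045 and 0.0045 m and z of laser_carriage in the frame of dovetail_rail between 0.0235 and 0.031 m and angle between the x axis of laser_carriage and the x axis of dovetail_rail, either way round below 0.07 rad and x of laser_carriage in the frame of dovetail_rail between 0.026 and 0.034 m and value of joint clamp_knob above 1.25 rad), for 0.2 s.
At the end, for the whole second after the job is handed in: The carriage sits on the rail within 4 mm of the end stop (within 4.5 mm sideways, 0.07 rad of the rail, origin 23.5 to 31 mm above the bench), its clamp knob is beyond 1.25 rad, and the film roll stands upright (within 0.15 rad) on the bench more than 100 mm from the run-in point; both at rest (all of step 1 and all of step 4 and linear speed of each of laser_carriage, masking_film below 0.02 m/s); the robot touches nothing.
It fails at once if the film roll is knocked over (tilted more than 0.7 rad) (angle between masking_film's own z axis and vertical above 0.7 rad).
It fails at once if the laser level is tipped more than 0.5 rad (angle between laser_carriage's own z axis and vertical above 0.5 rad).
It fails at once if the spray bottle is moved more than 30 mm or tipped more than 0.4 rad (distance of spray_bottle from where it was at the start of the episode above 0.03 m or angle between spray_bottle's own z axis and vertical above 0.4 rad).
It fails at once if the mug is moved more than 30 mm or tipped more than 0.4 rad (distance of mug from where it was at the start of the episode above 0.03 m or angle between mug's own z axis and vertical above 0.4 rad).
It fails at once if the tape measure is moved more than 30 mm or tipped more than 0.4 rad (distance of tape_measure from where it was at the start of the episode above 0.03 m or angle between tape_measure's own z axis and vertical above 0.4 rad).
It also fails if it takes over 72 s, if anything falls off the work surface, if the arm or the gripper's body presses on something with over 40 N, if the wrist force passes 120 N, or if a joint passes its speed limit or range.

## Robot

A 7-joint arm with a two-finger parallel gripper is mounted at the origin on the work surface; the furniture and walls round the work are solid. World frame = base frame: x ahead of the robot, y to its left, z up, the work surface at z = 0. Lengths are in m, angles in rad, forces in N, time in s.
With the tool pointing down it reaches from about 0.425 to 1.025 m from the base axis. Payload 3.6 kg.
Tool frame: the origin (TCP) lies at the very end of the fingers, on their centre line; the grasp point (between the pads) lies ctrl.tcp_to_grasp behind it (ctrl.tcp_to_grasp is the distance from the TCP to the grasp point, in m); z points along the fingers, y is the line along which they close (so a half turn about z gives the same grasp; the last joint's range is limited). The gripper opens to 85 mm and grips with 20 to 120 N. Pads are 22 mm wide; open, the fingers measure 114 mm over their backs; the gripper's body (76 mm by 85 mm) begins 54 mm behind the grasp point. The pads swing forward as they close: fully open they stand 13 mm farther back than shut.
Start: joints at [-1.252, 0.591, 0.048, 1.609, -0.033, 0.943, -0.034], TCP at [0.29, 0.664, 0.231] pointing down, gripper open.
Joint ranges: [-2.69, 2.69], [-0.47, 2.24], [-1.27, 1.36], [0.19, 2.51], [-1.53, 4.68], [0.08, 2.07], [-3.09, 3.09]. Speed limits (rad/s): [2.57, 2.57, 3.14, 3.14, 3.14, 3.14, 3.14].

## Interface

Orientations are given as a unit quaternion [w, x, y, z].
In Python, from station import ctrl, camera, get_calibration gives the robot as it stands.
- The arm moves only by the tool drive_tool, never from a script. Its argument "steps" is a list of rows, each an object with "xyz": the shift along the tool's x, y, z in mm, a list of three; "roll": the turn about the tool's z in rad; "gripper": the opening, from 0 (shut) to 1 (fully open). A call has 1 to 12 rows; each row shifts and turns the commanded pose from where the row before left it, along the tool's axes as they then stand; what a row does not reach is not made up. A row lasts 1/8 s, in which the tool goes at most 62.5 mm and 10.7 degrees, less where a joint would pass 70% of its speed; a pose out of reach is approached as far as the arm can. A call is refused whole if a number of a shift passes 62.5 or a number of a turn 0.188, either way. A call with a gripper value outside its range is refused whole. The fingers move at their own pace and stop on an object; "force" is the grip in N (left out, the last holds). Time passes only in rows, so rows that do not move let the fingers close. It gives the time, the measured TCP pose, the force, the opening and the grip force at its end, in the units of the state.
- ctrl.sense(): the state, without advancing time (a new reading comes with each control period).
- camera(name): name is "scene" or "top"; returns (picture, depth): 480x640x3 uint8, red, green, blue; 480x640 float32, m along the optical axis (not along the pixel's ray), 0 where there is no reading.
- get_calibration(name): a dict with "camera_matrix" (3x3 intrinsics, pixels), "origin" and "rotation" of the camera in the world. Camera axes: x right, y up, looking along -z (the intrinsics and any distortion apply to the point x, -y, -z); pixel columns grow to the right and rows downward; lengths in m; the calibration is good to about 2 mm. A picture is of the moment at which its call begins. get_calibration takes no time and is no camera call.
- ctrl.finish_job(): hands the job in; it is judged then, once.
The state is a dict: "time_s": time; "qpos": joint angles; "dq": joint speeds; "effort": joint torques, N m; "tcp_pos": TCP position; "eef_rot": TCP orientation; "ft_force": force on the tool from outside, world axes, zero at the start; "moment": the same for the moment, N m; "gripper_width": finger opening in m; "grasp_force": force on a finger pad.
Only numpy, scipy, OpenCV 4.12 (cv2) and the standard library are available. Lean on these libraries where they do the work, as an engineer would, in place of code of your own. Each camera call takes 0.05 s, during which the arm holds its last target. There are 200 camera calls.

## Working session

There is one attempt and no reset: what is moved stays moved. The work goes in short steps, Python scripts to look and compute and a tool call to move; the robot and the scene stay as the last step left them, time stands still between calls to the robot, and variables do not carry over. Pictures are saved under pics/ and viewed, at most 10 in all, crops included, and the job is handed in when it is done.

Besides the shell and the picture viewer there is one more tool, called after "Emit:" as a command line: name --argument value ..., lists and objects as JSON in quotes. drive_tool: Moves the arm, as the interface text tells. Its arguments: {"type":"object","properties":{"steps":{"type":"array","items":{"type":"object","properties":{"xyz":{"type":"array","items":{"type":"number"}},"roll":{"type":"number"},"gripper":{"type":"number"}}}},"force":{"type":"number"}},"required":["steps"]}

```bash
mkdir -p pics; cat > h.py <<'E'
import numpy as np, cv2
from station import ctrl, camera, get_calibration
def shot(n,tag):
    p,d=camera(n); cv2.imwrite(f'pics/{tag}.png',p[:,:,::-1]); np.savez(f'/tmp/{tag}.npz',p=p,d=d); return p,d
def load(tag):
    z=np.load(f'/tmp/{tag}.npz'); return z['p'],z['d']
def world(n,d):
    c=get_calibration(n);K=np.array(c['camera_matrix']);R=np.array(c['rotation']);o=np.array(c['origin'])
    v,u=np.mgrid[0:480,0:640]
    return np.stack([(u-K[0,2])/K[0,0]*d,-(v-K[1,2])/K[1,1]*d,-d],-1)@R.T+o
E
python3 - <<'E'
from h import *
for n in('top','scene'): shot(n,n+'0'); c=get_calibration(n); print(n,c)
s=ctrl.sense(); print(s,ctrl.tcp_to_grasp)
E
```

```text
top {'camera_matrix': array([[604.20553737,   0.        , 323.16453764],
       [  0.        , 604.20553737, 245.17598628],
       [  0.        ,   0.        ,   1.        ]]), 'origin': array([ 0.41236986, -0.15100144,  1.63463404]), 'rotation': array([ 0.71133086,  0.03735955, -0.03647166, -0.70091547])}
scene {'camera_matrix': array([[547.21824702,   0.        , 311.05536492],
       [  0.        , 547.21824702, 243.1517368 ],
       [  0.        ,   0.        ,   1.        ]]), 'origin': array([-0.64903732, -0.86224626,  0.84070319]), 'rotation': array([ 0.74245233,  0.44719129, -0.25977632, -0.42579426])}
{'time_s': 0.1, 'qpos': array([-1.25250612,  0.59206329,  0.04831404,  1.60970191, -0.03326347,
        0.94266211, -0.03367472]), 'dq': array([ 0.00211427, -0.00199139, -0.00079774, -0.00279592, -0.0005041 ,
        0.00179668, -0.00056056]), 'effort': array([ 4.16546362e-03, -5.49996114e+01,  1.55358117e+00, -1.98824859e+01,
        9.80154000e-03,  3.90228233e-03, -1.44916953e-05]), 'tcp_pos': array([0.28989065, 0.66371424, 0.23022664]), 'eef_rot': array([-1.33039449e-04,  2.04385198e-01,  9.78890014e-01, -1.00659423e-03]), 'ft_force': array([0.33458622, 0.77961526, 0.48000411]), 'moment': array([-0.01937782, -0.02540527,  0.02687889]), 'grasp_force': 0.0, 'gripper_width': 0.08536393822744068} 0.0187
```

View pics/top0.png

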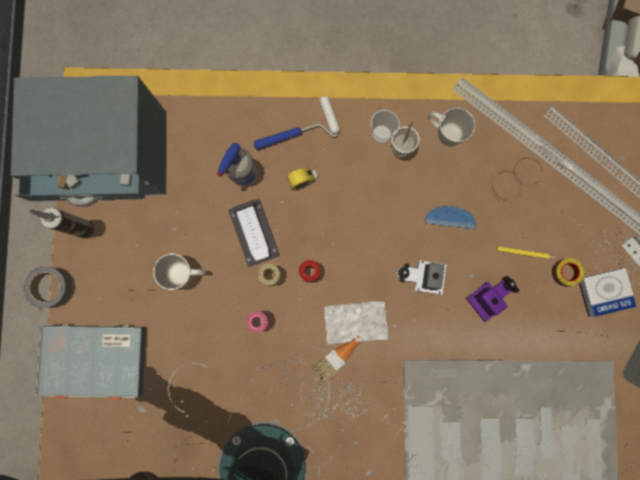

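View pics/scene0.png

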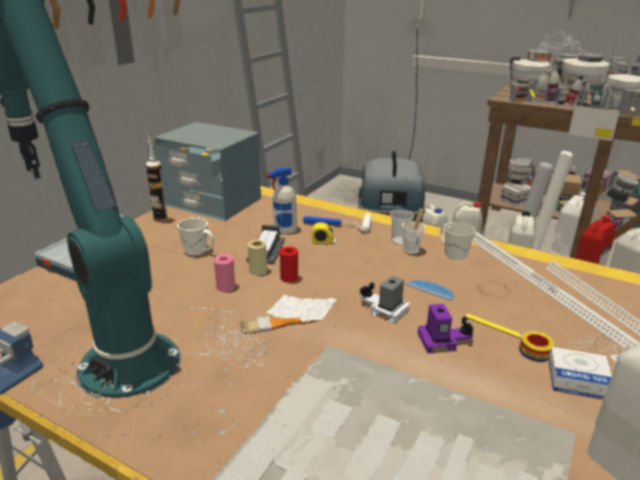

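Film candidates in the top view are pale yellow (269,273), red (310,271) and pink (258,321). The pale yellow one fits, since it is the right colour and stands at the rail's end. Carriage candidates are grey/aluminium (425,277) and purple (490,298). The grey one fits. I'll confirm both in an enlarged crop.

```bash
sed -i "s/R=np.array(c\['rotation'\])/q=c['rotation'];R=Rotation.from_quat([q[1],q[2],q[3],q[0]]).as_matrix()/; 1a from scipy.spatial.transform import Rotation" h.py
python3 - <<'E'
from h import *
p,d=load('top0')
a=cv2.resize(p[190:300,210:320],(540,540),interpolation=cv2.INTER_CUBIC)
b=cv2.resize(p[250:305,392:447],(255,255),interpolation=cv2.INTER_CUBIC)
c=np.zeros((540,800,3),np.uint8);c[:,:540]=a;c[:255,545:]=b
cv2.imwrite('pics/crop0.png',c[:,:,::-1])
W=world('top',d)
for n,(u,v) in dict(film=(269,273),housing=(433,277),bar=(252,234),bench=(350,250),mug=(172,272),tape=(300,178),bottle=(243,172),red=(310,271)).items(): print(n,W[v,u].round(3))
def sel(box,zl,zh):
    u0,v0,u1,v1=box; w=W[v0:v1,u0:u1].reshape(-1,3); return w[(w[:,2]>zl)&(w[:,2]<zh)]
for n,b,zl,zh in [('bartop',(225,195,285,270),.035,.046),('stop',(225,195,285,270),.05,.065),('film',(255,258,284,290),.085,.1),('housing',(412,255,450,300),.08,.105),('saddle',(410,255,450,300),.015,.03),('knob',(394,255,415,300),.045,.06)]:
    w=sel(b,zl,zh); print(n,len(w),w.mean(0).round(4),cv2.minAreaRect(w[:,:2].astype(np.float32)*1000))
E
```

```text
film [ 0.506 -0.002  0.   ]
housing [ 0.496 -0.429  0.094]
bar [0.606 0.041 0.045]
bench [ 0.571 -0.221  0.003]
mug [0.504 0.259 0.005]
tape [ 0.756 -0.084  0.059]
bottle [0.751 0.057 0.141]
red [ 0.513 -0.113 -0.007]
bartop 766 [0.6105 0.0396 0.0406] ((608.5087890625, 41.9888916015625), (144.1428985595703, 56.37662124633789), 17.09569549560547)
stop 111 [0.6767 0.0649 0.0572] ((623.6630859375, 45.99027633666992), (131.51971435546875, 58.422889709472656), 19.501773834228516)
film 261 [ 0.4971 -0.0104  0.0931] ((497.34820556640625, -10.106925964355469), (54.66149139404297, 52.190914154052734), 45.66291046142578)
housing 405 [ 0.4992 -0.4342  0.0934] ((499.379638671875, -435.4136962890625), (41.334293365478516, 64.6260757446289), 81.32959747314453)
saddle 397 [ 0.4979 -0.4161  0.0238] ((500.9501647949219, -424.9718322753906), (95.08428192138672, 80.99269104003906), 82.1658935546875)
knob 83 [ 0.5102 -0.3621  0.0535] ((509.2800598144531, -361.9200439453125), (12.378776550292969, 47.968849182128906), 72.71929168701172)
```

View pics/crop0.png

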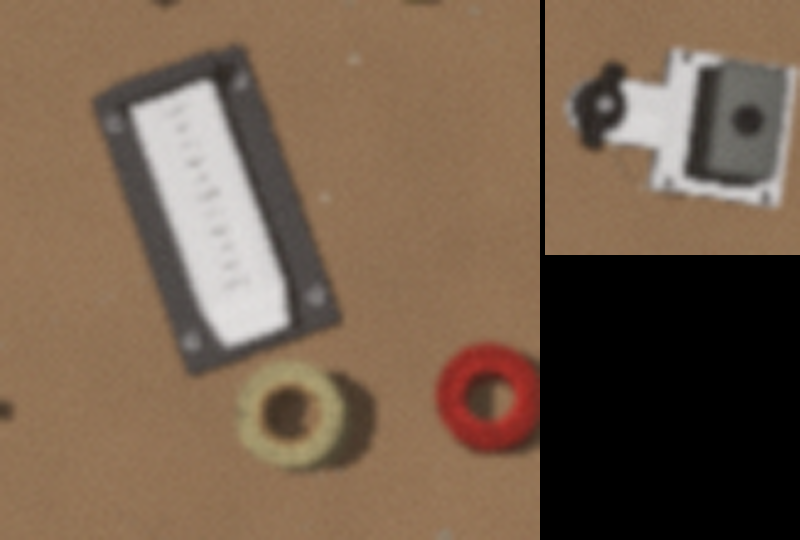

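The crop confirms both: the pale yellow roll stands at the rail's lower-right (open) end, and the grey level has its knob to the left. Next I'll fit the rail precisely and plan the film grasp.

```bash
cat >> h.py <<'E'
def plane(n,uv,z):
    c=get_calibration(n);K=np.array(c['camera_matrix']);q=c['rotation'];R=Rotation.from_quat([q[1],q[2],q[3],q[0]]).as_matrix()
    uv=np.asarray(uv,float); r=np.stack([(uv[:,0]-K[0,2])/K[0,0],-(uv[:,1]-K[1,2])/K[1,1],-np.ones(len(uv))],-1)@R.T
    o=np.array(c['origin']); return o+r*((z-o[2])/r[:,2])[:,None]
def plan(xyz,ang):
    "tool-y world angle (deg); prints roll then shift in tool axes after the roll, mm"
    s=ctrl.sense();q=s['eef_rot'];R=Rotation.from_quat([q[1],q[2],q[3],q[0]]).as_matrix()
    a=np.degrees(np.arctan2(R[1,1],R[0,1])); da=np.radians((ang-a+180)%360-180)
    t=np.radians(ang); A=np.array([[-np.sin(t)*-1,-np.cos(t),0],[np.cos(t),np.sin(t),0],[0,0,-1]])
    A[0]=np.cross(A[1],A[2])
    print('t',s['time_s'],'tcp',s['tcp_pos'].round(4),'ang',a.round(1),'roll',-da.round(3),'shift',(A@(np.array(xyz)-s['tcp_pos'])*1000).round(1),'tilt',R[:,2].round(3))
E
python3 - <<'E'
from h import *
p,d=load('top0'); g=p.min(2).astype(float)
m=np.zeros_like(g); 
g2=cv2.resize(g[190:275,220:290],None,fx=8,fy=8,interpolation=cv2.INTER_CUBIC)
c=max(cv2.findContours((g2>135).astype(np.uint8),cv2.RETR_EXTERNAL,2)[0],key=cv2.contourArea)[:,0]
uv=(c+.5)/8-.5+[220,190]
w=plane('top',uv,.04); r=cv2.minAreaRect((w[:,:2]*1000).astype(np.float32)); print('bar',r)
# long-edge fit: middle section
a=np.radians(r[2] if r[1][0]>r[1][1] else r[2]-90); 
for _ in range(2):
    e=np.array([np.cos(a),np.sin(a)]);n=np.array([-e[1],e[0]]); q=w[:,:2]*1000; s=q@e; t=q@n; s0=(s.min()+s.max())/2; t0=(t.min()+t.max())/2
    k=(s>s0-40)&(s<s0+55); fu=np.polyfit(s[k&(t>t0)]-s0,t[k&(t>t0)],1);fl=np.polyfit(s[k&(t<t0)]-s0,t[k&(t<t0)],1); print(np.degrees(a),fu,fl,'len',s.max()-s.min()); a+=np.arctan((fu[0]+fl[0])/2)
tc=(fu[1]+fl[1])/2; C=s0*e+tc*n; print('axis deg',np.degrees(a),'bar centre',C,'runin',C-125*e,'home',C+30*e)
W=world('top',d); 
b=W[200:265,230:285].reshape(-1,3); b=b[(b[:,2]>.052)&(b[:,2]<.062)]; print('stop pts, along/across',((b[:,:2]*1000-C)@e).round(0)[:200:10],np.percentile((b[:,:2]*1000-C)@n,[2,50,98]))
plan([.4973,-.0103,.046],108)
E
```

```text
bar ((608.4859008789062, 39.47517395019531), (142.79544067382812, 48.032737731933594), 20.880146026611328)
20.880146026611328 [ 9.43280213e-04 -1.56469663e+02] [ 4.54251914e-03 -2.03581294e+02] len 142.7954675053203
21.037302207624332 [-1.79949103e-03 -1.58066910e+02] [ 1.79973708e-03 -2.05178450e+02] len 142.79062921389016
axis deg 21.037309256688133 bar centre [608.47615735  39.43384898] runin [491.80779304  -5.43811073] home [636.47656479  50.20311931]
stop pts, along/across [82. 75. 77. 80. 81. 70. 72. 75. 74. 70.] [-29.37064166   0.36151204  28.00999429]
t 0.1 tcp [0.2899 0.6637 0.2302] ang 66.4 roll -0.726 shift [  11.  -705.1  184.2] tilt [-0.001 -0.002 -1.   ]
```

Emit:
drive_tool --steps '[{"roll":-0.18,"gripper":1},{"roll":-0.18},{"roll":-0.18},{"roll":-0.18},{"roll":-0.058}]' --force 30

```text
$.steps[0]: bad value
```

```bash
python3 -c "
from h import *
plan([.4973,-.0103,.19],111)"
```

```text
t 0.1 tcp [0.2899 0.6637 0.2302] ang 66.4 roll -0.778 shift [  47.9 -703.6   40.2] tilt [-0.001 -0.002 -1.   ]
```

Emit:
drive_tool --steps '[{"xyz":[0,0,0],"roll":-0.18,"gripper":1},{"xyz":[0,0,0],"roll":-0.18,"gripper":1},{"xyz":[0,0,0],"roll":-0.18,"gripper":1},{"xyz":[0,0,0],"roll":-0.18,"gripper":1},{"xyz":[0,0,0],"roll":-0.058,"gripper":1},{"xyz":[3,-50,0],"roll":0,"gripper":1},{"xyz":[3,-50,0],"roll":0,"gripper":1},{"xyz":[3,-50,0],"roll":0,"gripper":1},{"xyz":[3,-50,0],"roll":0,"gripper":1},{"xyz":[3,-50,0],"roll":0,"gripper":1},{"xyz":[3,-50,0],"roll":0,"gripper":1},{"xyz":[3,-50,0],"roll":0,"gripper":1}]' --force 30

```text
time_s: 1.6
tcp_pos: [0.3962, 0.3282, 0.2311]
eef_rot: [-0.0, -0.182, 0.983, -0.0]
ft_force: [0.7, 0.1, 0.5]
gripper_width: 0.0856
grasp_force: 0.0
```

```bash
python3 -c "
from h import *
plan([.4973,-.0103,.19],111)"
```

```text
t 1.6 tcp [0.3962 0.3282 0.2311] ang 111.0 roll -0.0 shift [  26.9 -352.3   41.1] tilt [-0. -0. -1.]
```

Emit:
drive_tool --steps '[{"xyz":[4,-50,0],"roll":0,"gripper":1},{"xyz":[4,-50,0],"roll":0,"gripper":1},{"xyz":[4,-50,0],"roll":0,"gripper":1},{"xyz":[4,-50,0],"roll":0,"gripper":1},{"xyz":[4,-50,0],"roll":0,"gripper":1},{"xyz":[4,-50,0],"roll":0,"gripper":1},{"xyz":[3,-52,0],"roll":0,"gripper":1},{"xyz":[0,0,40],"roll":0,"gripper":1},{"xyz":[0,0,0],"roll":0,"gripper":1}]'

```text
time_s: 2.72
tcp_pos: [0.4942, -0.009, 0.1892]
eef_rot: [-0.003, -0.181, 0.983, 0.0]
ft_force: [-0.9, -0.4, -0.0]
gripper_width: 0.0857
grasp_force: 0.0
```

```bash
python3 -c "
from h import *
plan([.4973,-.0103,.046],111)"
```

```text
t 2.725 tcp [ 0.4942 -0.009   0.1892] ang 110.9 roll -0.002 shift [ -2.4  -2.3 143.2] tilt [-0.007 -0.    -1.   ]
```

Emit:
drive_tool --steps '[{"xyz":[-1,-2,36],"roll":0,"gripper":1},{"xyz":[0,0,36],"roll":0,"gripper":1},{"xyz":[0,0,36],"roll":0,"gripper":1},{"xyz":[0,0,35],"roll":0,"gripper":1},{"xyz":[0,0,0],"roll":0,"gripper":0.5},{"xyz":[0,0,0],"roll":0,"gripper":0.5},{"xyz":[0,0,0],"roll":0,"gripper":0.5},{"xyz":[0,0,0],"roll":0,"gripper":0.5},{"xyz":[0,0,0],"roll":0,"gripper":0.5}]' --force 25

```text
time_s: 3.85
tcp_pos: [0.4992, -0.0096, 0.0495]
eef_rot: [0.001, -0.182, 0.983, -0.0]
ft_force: [-0.9, -0.2, 7.7]
gripper_width: 0.0548
grasp_force: 27.2
```

```bash
python3 -c "
from h import *
plan([.62,-.20,.15],111)"
```

```text
t 3.85 tcp [ 0.4992 -0.0096  0.0495] ang 111.0 roll -0.0 shift [ -44.6 -221.  -100.5] tilt [ 0.002  0.    -1.   ]
```

Emit:
drive_tool --steps '[{"xyz":[0,0,-30],"roll":0,"gripper":0.5},{"xyz":[0,0,-45],"roll":0,"gripper":0.5},{"xyz":[0,0,-45],"roll":0,"gripper":0.5},{"xyz":[-5,-25,0],"roll":0,"gripper":0.5},{"xyz":[-8,-40,0],"roll":0,"gripper":0.5},{"xyz":[-10,-50,0],"roll":0,"gripper":0.5},{"xyz":[-9,-50,0],"roll":0,"gripper":0.5},{"xyz":[-8,-36,0],"roll":0,"gripper":0.5},{"xyz":[-5,-20,0],"roll":0,"gripper":0.5},{"xyz":[0,0,0],"roll":0,"gripper":0.5},{"xyz":[0,0,0],"roll":0,"gripper":0.5}]'

```text
time_s: 5.22
tcp_pos: [0.6185, -0.1985, 0.168]
eef_rot: [-0.001, -0.183, 0.983, 0.001]
ft_force: [0.2, 0.9, -0.6]
gripper_width: 0.0547
grasp_force: 27.2
```

```bash
python3 -c "
from h import *
plan([.62,-.20,.0495],111)
p,d=shot('top','top1');shot('scene','scene1');print(ctrl.sense()['ft_force'],ctrl.sense()['gripper_width'])"
```

```text
t 5.225 tcp [ 0.6185 -0.1985  0.168 ] ang 111.0 roll 0.001 shift [ -0.9  -1.9 118.5] tilt [-0.002  0.001 -1.   ]
[ 0.65942077  0.21097671 -1.08330558] 0.05466253104007077
```

View pics/scene1.png

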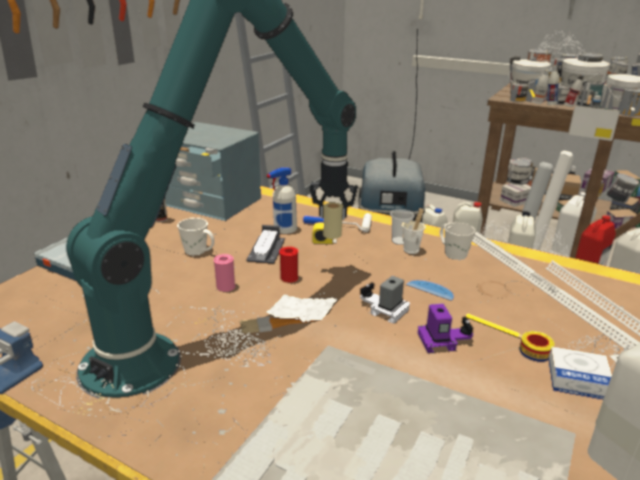

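The film hangs upright in the gripper at (333,220). Lowering it now.

Emit:
drive_tool --steps '[{"xyz":[0,0,40],"roll":0,"gripper":0.5},{"xyz":[0,0,40],"roll":0,"gripper":0.5},{"xyz":[0,0,25],"roll":0,"gripper":0.5},{"xyz":[0,0,8],"roll":0,"gripper":0.5},{"xyz":[0,0,3],"roll":0,"gripper":0.5},{"xyz":[0,0,2],"roll":0,"gripper":0.5},{"xyz":[0,0,0],"roll":0,"gripper":0.5},{"xyz":[0,0,0],"roll":0,"gripper":0.5}]'

```text
time_s: 6.32
tcp_pos: [0.62, -0.2002, 0.051]
eef_rot: [0.001, -0.182, 0.983, -0.0]
ft_force: [0.4, 0.9, -0.8]
gripper_width: 0.0547
grasp_force: 27.2
```

Emit:
drive_tool --steps '[{"xyz":[0,0,2],"roll":0,"gripper":0.5},{"xyz":[0,0,0],"roll":0,"gripper":0.5},{"xyz":[0,0,0],"roll":0,"gripper":0.75},{"xyz":[0,0,0],"roll":0,"gripper":1},{"xyz":[0,0,0],"roll":0,"gripper":1},{"xyz":[0,0,0],"roll":0,"gripper":1},{"xyz":[0,0,-40],"roll":0,"gripper":1},{"xyz":[0,0,-60],"roll":0,"gripper":1},{"xyz":[0,0,-45],"roll":0,"gripper":1}]'

```text
time_s: 7.45
tcp_pos: [0.6201, -0.2001, 0.1956]
eef_rot: [0.001, -0.182, 0.983, -0.0]
ft_force: [0.1, 0.0, -0.9]
gripper_width: 0.0855
grasp_force: 0.0
```

```bash
python3 - <<'E'
from h import *
p,d=load('top0'); W=world('top',d)
# carriage pose: housing top edges & knob & saddle via contours at known heights
g=p.astype(int); 
w=W[255:300,394:450].reshape(-1,3)
h=w[(w[:,2]>.085)&(w[:,2]<.1)]; s=w[(w[:,2]>.012)&(w[:,2]<.035)]
print('housing',cv2.minAreaRect(h[:,:2].astype(np.float32)*1000))
# saddle contour by brightness (white), at z=.024
m=p.min(2)[250:305,390:455].astype(np.float32); g2=cv2.resize(m,None,fx=8,fy=8,interpolation=cv2.INTER_CUBIC)
c=max(cv2.findContours((g2>130).astype(np.uint8),cv2.RETR_EXTERNAL,2)[0],key=cv2.contourArea)[:,0]
q=plane('top',(c+.5)/8-.5+[390,250],.024)[:,:2]*1000
for a in (-6,-7,-8,-9,-10):
    e=np.array([np.cos(np.radians(a)),np.sin(np.radians(a))]);n=np.array([-e[1],e[0]])
    x=q@e;y=q@n; lo=x[(y<y.min()+70)]; print(a,'x range',lo.min(),lo.max(),'ymin',y.min(),'ctr',(lo.min()+lo.max())/2*e+(y.min()+36)*n, 'rms lowx', )
# high-precision angle: right edge of saddle (min y) fit
a=np.radians(-8);e=np.array([np.cos(a),np.sin(a)]);n=np.array([-e[1],e[0]]);x=q@e;y=q@n
k=(y<y.min()+8)&(abs(x-np.median(x))<30);f=np.polyfit(x[k],y[k],1);print('edge y',-8+np.degrees(f[0]))
for side in(x.min(),x.max()):
    k=(abs(x-side)<8)&(y>y.min()+10)&(y<y.min()+60);f=np.polyfit(y[k],x[k],1);print('edge x',-8-np.degrees(f[0]),k.sum())
plan([.499,-.4355,.25],82)
E
```

```text
housing ((499.3750305175781, -435.461669921875), (40.87784957885742, 64.72490692138672), 80.79412078857422)
-6 x range 500.59203704170557 585.1014169921252 ymin -418.82810738614097 ctr [ 499.85652209 -437.47386912] rms lowx
-7 x range 507.5000371454541 591.1658654410417 ymin -408.66053540944995 ctr [ 499.82241201 -436.82962637] rms lowx
-8 x range 514.1425776892193 597.258822592754 ymin -398.56920987468817 ctr [ 499.83277788 -436.37930089] rms lowx
-9 x range 520.1252152455677 603.181439278205 ymin -389.36105515533853 ctr [ 499.46059516 -436.87253199] rms lowx
-10 x range 525.8391752100516 609.5988043396994 ymin -380.0342972867633 ctr [ 499.35313388 -437.39101127] rms lowx
edge y -8.647114615165563
edge x -6.835917491034696 65
edge x -25.875081224683242 28
t 7.45 tcp [ 0.6201 -0.2001  0.1956] ang 111.0 roll 0.506 shift [  87.1 -249.9  -54.4] tilt [ 0.002 -0.    -1.   ]
```

Emit:
drive_tool --steps '[{"xyz":[0,0,0],"roll":0.18,"gripper":0.75},{"xyz":[0,0,0],"roll":0.18,"gripper":0.75},{"xyz":[0,0,0],"roll":0.151,"gripper":0.75},{"xyz":[10,-30,0],"roll":0,"gripper":0.75},{"xyz":[17,-50,0],"roll":0,"gripper":0.75},{"xyz":[17,-50,0],"roll":0,"gripper":0.75},{"xyz":[17,-50,0],"roll":0,"gripper":0.75},{"xyz":[16,-40,0],"roll":0,"gripper":0.75},{"xyz":[9,-30,30],"roll":0,"gripper":0.75},{"xyz":[0,0,0],"roll":0,"gripper":0.75},{"xyz":[0,0,0],"roll":0,"gripper":0.75}]'

```text
time_s: 8.82
tcp_pos: [0.4991, -0.434, 0.1633]
eef_rot: [0.0, 0.072, 0.997, 0.001]
ft_force: [0.7, 0.2, -0.3]
gripper_width: 0.0638
grasp_force: 0.0
```

```bash
python3 -c "
from h import *
plan([.4995,-.436,.047],81.7)
p,d=shot('scene','s2');W=world('scene',d)
w=W.reshape(-1,3);k=(abs(w[:,0]-.62)<.06)&(abs(w[:,1]+.2)<.06)&(w[:,2]>.02);print('film',k.sum(),w[k].mean(0),w[k].max(0))"
```

```text
t 8.825 tcp [ 0.4991 -0.434   0.1633] ang 81.8 roll 0.001 shift [ -0.7  -1.9 116.3] tilt [ 0.     0.001 -1.   ]
film 519 [ 0.60770514 -0.21060254  0.06499203] [ 0.6508911  -0.17728386  0.09671752]
```

Emit:
drive_tool --steps '[{"xyz":[0,-2,40],"roll":0,"gripper":0.75},{"xyz":[0,0,40],"roll":0,"gripper":0.75},{"xyz":[0,0,26],"roll":0,"gripper":0.75},{"xyz":[0,0,10],"roll":0,"gripper":0.75},{"xyz":[0,0,0],"roll":0,"gripper":0.3},{"xyz":[0,0,0],"roll":0,"gripper":0.3},{"xyz":[0,0,0],"roll":0,"gripper":0.3},{"xyz":[0,0,0],"roll":0,"gripper":0.3}]' --force 50

```text
time_s: 9.88
tcp_pos: [0.4991, -0.4369, 0.0484]
eef_rot: [0.001, 0.072, 0.997, -0.0]
ft_force: [0.7, 2.1, 3.1]
gripper_width: 0.0395
grasp_force: 51.7
```

Emit:
drive_tool --steps '[{"xyz":[0,0,-20],"roll":0,"gripper":0.3},{"xyz":[0,0,-40],"roll":0,"gripper":0.3},{"xyz":[0,0,-40],"roll":0,"gripper":0.3},{"xyz":[0,0,-25],"roll":0,"gripper":0.3},{"xyz":[0,0,0],"roll":-0.12,"gripper":0.3},{"xyz":[0,0,0],"roll":-0.15,"gripper":0.3},{"xyz":[0,0,0],"roll":-0.15,"gripper":0.3},{"xyz":[0,0,0],"roll":-0.091,"gripper":0.3},{"xyz":[0,0,0],"roll":0,"gripper":0.3}]' --force 60

```text
time_s: 11.0
tcp_pos: [0.4969, -0.4374, 0.1728]
eef_rot: [-0.0, -0.181, 0.983, -0.0]
ft_force: [0.1, 0.6, -4.4]
gripper_width: 0.0401
grasp_force: 61.4
```

```bash
python3 -c "
from h import *
plan([.4918,-.0054,.168],111)"
```

```text
t 11.0 tcp [ 0.4969 -0.4374  0.1728] ang 110.9 roll -0.003 shift [-150.   405.2    4.8] tilt [-0.001 -0.    -1.   ]
```

Emit:
drive_tool --steps '[{"xyz":[-9,25,0],"roll":0,"gripper":0.3},{"xyz":[-15,40,0],"roll":0,"gripper":0.3},{"xyz":[-18,48,0],"roll":0,"gripper":0.3},{"xyz":[-18,48,0],"roll":0,"gripper":0.3},{"xyz":[-18,48,0],"roll":0,"gripper":0.3},{"xyz":[-18,48,0],"roll":0,"gripper":0.3},{"xyz":[-18,48,0],"roll":0,"gripper":0.3},{"xyz":[-15,42,0],"roll":0,"gripper":0.3},{"xyz":[-13,35,0],"roll":0,"gripper":0.3},{"xyz":[-8,23,0],"roll":0,"gripper":0.3},{"xyz":[0,0,0],"roll":0,"gripper":0.3},{"xyz":[0,0,0],"roll":0,"gripper":0.3}]'

```text
time_s: 12.5
tcp_pos: [0.4932, -0.0061, 0.1726]
eef_rot: [0.0, -0.181, 0.983, -0.0]
ft_force: [-0.3, 0.0, -3.5]
gripper_width: 0.0393
grasp_force: 61.8
```

```bash
python3 - <<'E'
from h import *
plan([.4918,-.0054,.076],111); print(ctrl.sense()['moment'],ctrl.sense()['gripper_width'])
p,d=shot('top','top2'); p2,d2=shot('scene','s3')
a=cv2.resize(p[180:320,190:330],(560,560),interpolation=cv2.INTER_CUBIC); cv2.imwrite('pics/crop2.png',a[:,:,::-1])
E
```

```text
t 12.5 tcp [ 0.4932 -0.0061  0.1726] ang 110.9 roll -0.002 shift [ 1.   1.2 96.6] tilt [ 0.    -0.001 -1.   ]
[-0.05627578 -0.00213592 -0.05415719] 0.039299799585148974
```

View pics/crop2.png

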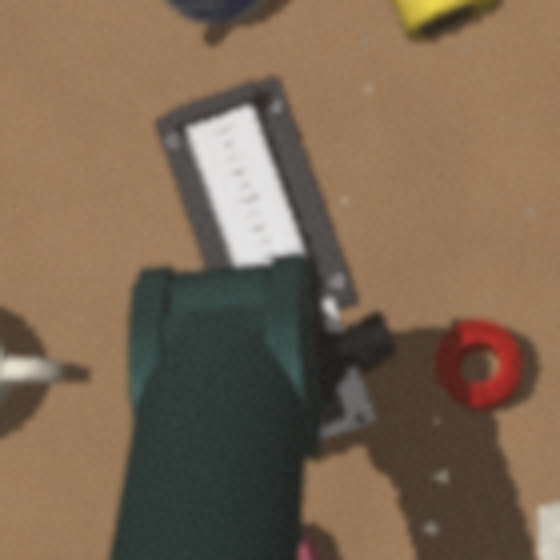

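Emit:
drive_tool --steps '[{"xyz":[1,1,30],"roll":-0.002,"gripper":0.3},{"xyz":[0,0,30],"roll":0,"gripper":0.3},{"xyz":[0,0,24],"roll":0,"gripper":0.3},{"xyz":[0,0,12],"roll":0,"gripper":0.3},{"xyz":[0,0,0],"roll":0,"gripper":0.3},{"xyz":[0,0,0],"roll":0,"gripper":0.3}]'

```text
time_s: 13.35
tcp_pos: [0.4927, -0.0048, 0.077]
eef_rot: [0.001, -0.183, 0.983, -0.0]
ft_force: [0.2, -0.6, -3.8]
gripper_width: 0.0392
grasp_force: 61.7
```

```bash
cat >> h.py <<'E'
RC=np.array([608.5,39.4]);RA=np.radians(21.04);RE=np.array([np.cos(RA),np.sin(RA)]);RN=np.array([-RE[1],RE[0]])
def inrail():
    s=ctrl.sense(); v=s['tcp_pos'][:2]*1000-RC; f=s['ft_force']; print('rail x,y',(v@RE).round(2),(v@RN).round(2),'z',(s['tcp_pos'][2]*1000).round(2),'f rail',(f[:2]@RE).round(1),(f[:2]@RN).round(1),f[2].round(1),'w',s['gripper_width'].round(4))
E
python3 - <<'E'
from h import *
inrail(); plan([.4918,-.0054,.076],111.04)
p,d=shot('scene','s4')
a=cv2.resize(p[200:320,160:320],(800,600),interpolation=cv2.INTER_CUBIC); cv2.imwrite('pics/crop4.png',a[:,:,::-1])
W=world('scene',d); w=W[180:340,150:330].reshape(-1,3); r=np.c_[(w[:,:2]*1000-RC)@RE,(w[:,:2]*1000-RC)@RN,w[:,2]*1000]
k=(abs(r[:,0]+125)<60)&(abs(r[:,1])<110)&(r[:,2]>30)&(r[:,2]<58); r=r[k]
k=(r[:,2]>46)&(r[:,2]<56); print(k.sum(),'top saddle y,x range',np.percentile(r[k,1],[1,50,99]),np.percentile(r[k,0],[1,50,99]),np.median(r[k,2]))
E
```

```text
Traceback (most recent call last):
  File "h.py", line 25, in inrail
    s=ctrl.sense(); v=s['tcp_pos'][:2]*1000-RC; f=s['ft_force']; print('rail x,y',(v@RE).round(2),(v@RN).round(2),'z',(s['tcp_pos'][2]*1000).round(2),'f rail',(f[:2]@RE).round(1),(f[:2]@RN).round(1),f[2].round(1),'w',s['gripper_width'].round(4))
                                                                                                                                                                                                                         ^^^^^^^^^^^^^^^^^^^^^^^^
AttributeError: 'float' object has no attribute 'round'
```

```bash
sed -i "s/s\['gripper_width'\].round(4)/round(float(s['gripper_width']),4)/" h.py
python3 - <<'E'
from h import *
inrail(); plan([.4918,-.0054,.076],111.04)
p,d=shot('scene','s4')
a=cv2.resize(p[200:320,160:320],(800,600),interpolation=cv2.INTER_CUBIC); cv2.imwrite('pics/crop4.png',a[:,:,::-1])
W=world('scene',d); w=W[180:340,150:330].reshape(-1,3); r=np.c_[(w[:,:2]*1000-RC)@RE,(w[:,:2]*1000-RC)@RN,w[:,2]*1000]
k=(abs(r[:,0]+125)<60)&(abs(r[:,1])<110)&(r[:,2]>30)&(r[:,2]<58); r=r[k]
k=(r[:,2]>46)&(r[:,2]<56); print(k.sum(),'top saddle y,x range',np.percentile(r[k,1],[1,50,99]),np.percentile(r[k,0],[1,50,99]),np.median(r[k,2]))
E
```

```text
rail x,y -123.98 0.35 z 77.05 f rail -0.1 -0.6 -3.8 w 0.0392
t 13.35 tcp [ 0.4927 -0.0048  0.077 ] ang 111.1 roll 0.0 shift [ 1.  -0.3  1. ] tilt [ 0.002 -0.    -1.   ]
279 top saddle y,x range [-108.1481322   -10.57570349   58.85135001] [-174.92451515 -139.36728519  -82.91878815] 51.9045962334449
```

View pics/crop4.png

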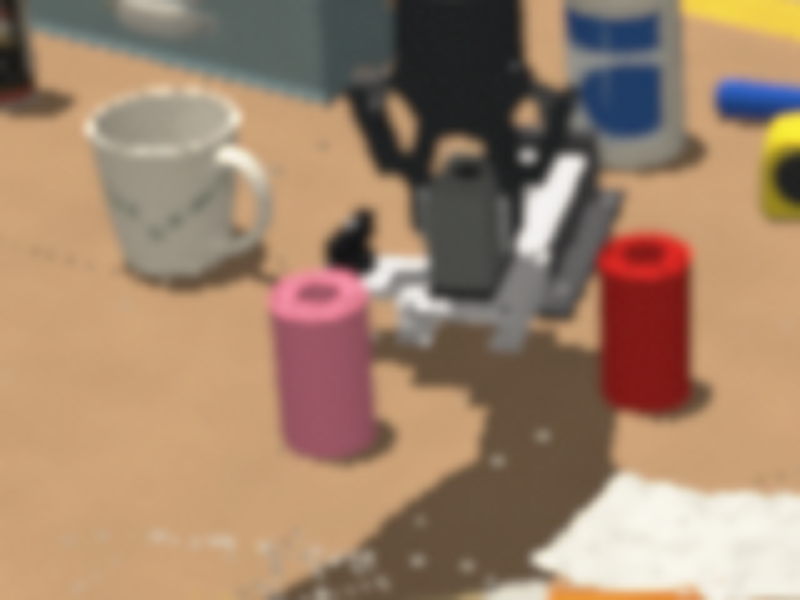

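The carriage (crop ~(460,260)) hovers level and lined up with the bar. I'll advance slowly and watch the forces.

Emit:
drive_tool --steps '[{"xyz":[-6,0,1],"roll":0,"gripper":0.3},{"xyz":[-8,0,0],"roll":0,"gripper":0.3},{"xyz":[-8,0,0],"roll":0,"gripper":0.3},{"xyz":[-8,0,0],"roll":0,"gripper":0.3},{"xyz":[-6,0,0],"roll":0,"gripper":0.3},{"xyz":[0,0,0],"roll":0,"gripper":0.3},{"xyz":[0,0,0],"roll":0,"gripper":0.3}]'

```text
time_s: 14.28
tcp_pos: [0.525, 0.0071, 0.0748]
eef_rot: [-0.001, -0.182, 0.983, -0.001]
ft_force: [1.1, -4.5, -10.7]
gripper_width: 0.0392
grasp_force: 61.7
```

```bash
python3 - <<'E'
from h import *
inrail(); plan([.4918,-.0054,.076],111.04); print(ctrl.sense()['moment'])
E
```

```text
rail x,y -89.51 -0.17 z 74.79 f rail -0.6 -4.6 -10.7 w 0.0392
t 14.275 tcp [0.525  0.0071 0.0748] ang 111.0 roll -0.001 shift [35.5  0.3 -1.2] tilt [-0.001 -0.001 -1.   ]
[-1.45980199  0.16747361 -0.23394553]
```

Emit:
drive_tool --steps '[{"xyz":[0,-1,0],"roll":0,"gripper":0.3},{"xyz":[0,0,0],"roll":0,"gripper":0.3},{"xyz":[0,0,0],"roll":0,"gripper":0.3}]'

```text
time_s: 14.65
tcp_pos: [0.5252, 0.007, 0.075]
eef_rot: [-0.001, -0.183, 0.983, -0.0]
ft_force: [-0.1, -5.7, -11.1]
gripper_width: 0.0393
grasp_force: 61.6
```

```bash
python3 - <<'E'
from h import *
inrail(); print(ctrl.sense()['moment'])
E
```

```text
rail x,y -89.42 -0.36 z 75.0 f rail -2.2 -5.2 -11.1 w 0.0393
[-1.41297798  0.33683807 -0.28257685]
```

Emit:
drive_tool --steps '[{"xyz":[0,-1,1],"roll":0,"gripper":0.3},{"xyz":[0,0,0],"roll":0,"gripper":0.3},{"xyz":[0,0,0],"roll":0,"gripper":0.3}]'

```text
time_s: 15.02
tcp_pos: [0.5268, 0.0072, 0.0746]
eef_rot: [0.001, -0.183, 0.983, 0.0]
ft_force: [0.0, -3.8, -7.4]
gripper_width: 0.0391
grasp_force: 62.0
```

```bash
python3 - <<'E'
from h import *
inrail(); print(ctrl.sense()['moment'])
E
```

```text
rail x,y -87.85 -0.74 z 74.59 f rail -1.3 -3.5 -7.4 w 0.0391
[-0.74365467  0.23956833 -0.11755145]
```

Emit:
drive_tool --steps '[{"xyz":[0,-1,0.5],"roll":0,"gripper":0.3},{"xyz":[0,0,0],"roll":0,"gripper":0.3},{"xyz":[0,0,0],"roll":0,"gripper":0.3}]'

```text
time_s: 15.4
tcp_pos: [0.5272, 0.0065, 0.0741]
eef_rot: [0.001, -0.184, 0.983, 0.0]
ft_force: [0.1, -0.1, -4.5]
gripper_width: 0.0395
grasp_force: 62.2
```

```bash
python3 - <<'E'
from h import *
inrail(); print(ctrl.sense()['moment'])
E
```

```text
rail x,y -87.72 -1.46 z 74.11 f rail 0.0 -0.1 -4.5 w 0.0395
[-0.07371976  0.02743133  0.02288256]
```

Emit:
drive_tool --steps '[{"xyz":[-5,-0.7,0],"roll":0,"gripper":0.3},{"xyz":[-7,0,0],"roll":0,"gripper":0.3},{"xyz":[-7,0,0],"roll":0,"gripper":0.3},{"xyz":[-5,0,0],"roll":0,"gripper":0.3},{"xyz":[0,0,0],"roll":0,"gripper":0.3},{"xyz":[0,0,0],"roll":0,"gripper":0.3}]'

```text
time_s: 16.15
tcp_pos: [0.5294, 0.0071, 0.0751]
eef_rot: [-0.02, -0.182, 0.983, -0.001]
ft_force: [-30.7, -8.8, 43.8]
gripper_width: 0.0394
grasp_force: 67.8
```

```bash
python3 - <<'E'
from h import *
inrail(); print(ctrl.sense()['moment']); plan([.4918,-.0054,.076],111.04)
E
```

```text
rail x,y -85.45 -1.71 z 75.06 f rail -31.8 2.8 43.8 w 0.0394
[-1.95497312  6.39904577  0.07131074]
t 16.15 tcp [0.5294 0.0071 0.0751] ang 110.9 roll -0.002 shift [39.6  1.8 -0.9] tilt [-0.039 -0.01  -0.999]
```

Emit:
drive_tool --steps '[{"xyz":[8,0,0],"roll":0,"gripper":0.3},{"xyz":[8,0,0],"roll":0,"gripper":0.3},{"xyz":[6,0,-2],"roll":0,"gripper":0.3},{"xyz":[0,0,0],"roll":0,"gripper":0.3},{"xyz":[0,0,0],"roll":0,"gripper":0.3}]'

```text
time_s: 16.77
tcp_pos: [0.53, 0.0061, 0.0758]
eef_rot: [0.001, -0.183, 0.983, 0.0]
ft_force: [0.8, 0.2, -4.8]
gripper_width: 0.04
grasp_force: 62.4
```

```bash
python3 - <<'E'
from h import *
inrail(); print(ctrl.sense()['moment']); plan([.4918,-.0054,.076],111.04)
p,d=shot('scene','s5')
a=cv2.resize(p[215:295,210:310],(800,600),interpolation=cv2.INTER_CUBIC); cv2.imwrite('pics/crop5.png',a[:,:,::-1])
E
```

```text
rail x,y -85.19 -2.87 z 75.8 f rail 0.8 -0.1 -4.8 w 0.04
[-0.05674922  0.02011355 -0.05568432]
t 16.775 tcp [0.53   0.0061 0.0758] ang 111.1 roll 0.001 shift [39.8  3.  -0.2] tilt [ 0.002  0.    -1.   ]
```

View pics/crop5.png

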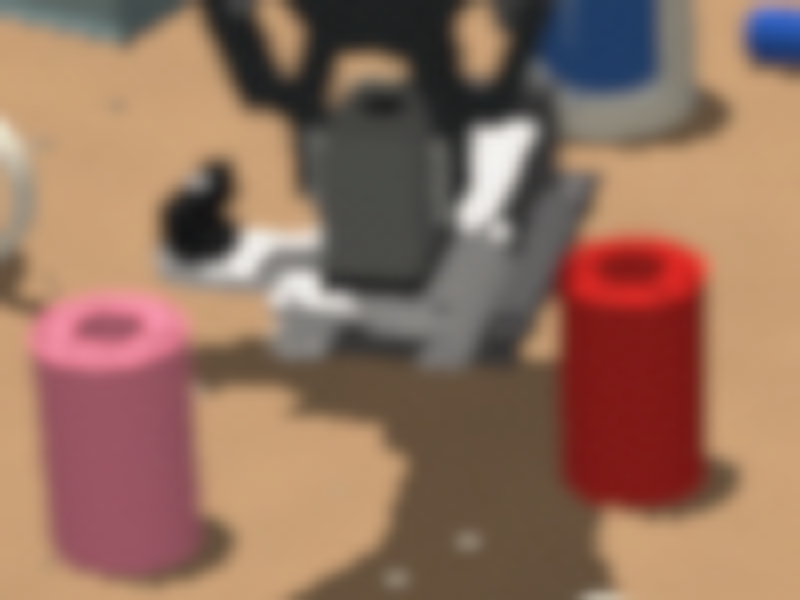

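Emit:
drive_tool --steps '[{"xyz":[-4,0.6,-0.7],"roll":0,"gripper":0.3},{"xyz":[-4,0,0],"roll":0,"gripper":0.3},{"xyz":[0,0,0],"roll":0,"gripper":0.3},{"xyz":[0,0,0],"roll":0,"gripper":0.3}]'

```text
time_s: 17.32
tcp_pos: [0.5358, 0.0092, 0.0764]
eef_rot: [-0.0, -0.183, 0.983, -0.0]
ft_force: [0.8, 0.3, -4.2]
gripper_width: 0.0398
grasp_force: 62.4
```

```bash
python3 - <<'E'
from h import *
inrail(); print(ctrl.sense()['moment'])
E
```

```text
rail x,y -78.73 -2.1 z 76.44 f rail 0.8 -0.0 -4.2 w 0.0398
[-0.08512078 -0.01238285  0.01754041]
```

Free past the earlier blocking point, so I'll go on.

Emit:
drive_tool --steps '[{"xyz":[-5,0,0],"roll":0,"gripper":0.3},{"xyz":[-6,0,0],"roll":0,"gripper":0.3},{"xyz":[-5,0,0],"roll":0,"gripper":0.3},{"xyz":[0,0,0],"roll":0,"gripper":0.3},{"xyz":[0,0,0],"roll":0,"gripper":0.3}]'

```text
time_s: 17.95
tcp_pos: [0.5505, 0.0149, 0.0764]
eef_rot: [-0.0, -0.183, 0.983, -0.0]
ft_force: [-0.9, -0.3, -4.5]
gripper_width: 0.0395
grasp_force: 62.4
```

```bash
python3 - <<'E'
from h import *
inrail(); print(ctrl.sense()['moment'])
E
```

```text
rail x,y -62.95 -2.08 z 76.4 f rail -1.0 0.0 -4.5 w 0.0395
[-0.06751876  0.01109752 -0.0256873 ]
```

Emit:
drive_tool --steps '[{"xyz":[-6,0,0],"roll":0,"gripper":0.3},{"xyz":[-8,0,0],"roll":0,"gripper":0.3},{"xyz":[-8,0,0],"roll":0,"gripper":0.3},{"xyz":[-8,0,0],"roll":0,"gripper":0.3},{"xyz":[-8,0,0],"roll":0,"gripper":0.3},{"xyz":[0,0,0],"roll":0,"gripper":0.3},{"xyz":[0,0,0],"roll":0,"gripper":0.3}]'

```text
time_s: 18.82
tcp_pos: [0.5858, 0.0284, 0.0764]
eef_rot: [-0.0, -0.183, 0.983, -0.0]
ft_force: [-0.2, -0.2, -4.4]
gripper_width: 0.0394
grasp_force: 62.4
```

```bash
python3 - <<'E'
from h import *
inrail(); print(ctrl.sense()['moment']); plan([.4918,-.0054,.076],111.04)
E
```

```text
rail x,y -25.16 -2.06 z 76.38 f rail -0.3 -0.1 -4.4 w 0.0394
[-0.04841498 -0.02544733  0.0198829 ]
t 18.825 tcp [0.5858 0.0284 0.0764] ang 111.1 roll 0.001 shift [99.8  2.1  0.4] tilt [-0.001 -0.    -1.   ]
```

Emit:
drive_tool --steps '[{"xyz":[-8,0,0],"roll":0,"gripper":0.3},{"xyz":[-8,0,0],"roll":0,"gripper":0.3},{"xyz":[-8,0,0],"roll":0,"gripper":0.3},{"xyz":[-8,0,0],"roll":0,"gripper":0.3},{"xyz":[-8,0,0],"roll":0,"gripper":0.3},{"xyz":[-6,0,0],"roll":0,"gripper":0.3},{"xyz":[-4,0,0],"roll":0,"gripper":0.3},{"xyz":[0,0,0],"roll":0,"gripper":0.3}]'

```text
time_s: 19.82
tcp_pos: [0.6331, 0.0467, 0.0765]
eef_rot: [0.0, -0.183, 0.983, 0.0]
ft_force: [0.7, -0.0, -4.4]
gripper_width: 0.0392
grasp_force: 62.4
```

```bash
python3 - <<'E'
from h import *
inrail(); print(ctrl.sense()['moment'])
E
```

```text
rail x,y 25.61 -2.0 z 76.48 f rail 0.7 -0.3 -4.4 w 0.0392
[-0.0815683   0.0315032   0.05627203]
```

Now creep onto the stop.

Emit:
drive_tool --steps '[{"xyz":[-2,0,0],"roll":0,"gripper":0.3},{"xyz":[-2,0,0],"roll":0,"gripper":0.3},{"xyz":[-2,0,0],"roll":0,"gripper":0.3},{"xyz":[0,0,0],"roll":0,"gripper":0.3}]'

```text
time_s: 20.32
tcp_pos: [0.6362, 0.0478, 0.076]
eef_rot: [-0.002, -0.183, 0.983, -0.0]
ft_force: [-5.0, -2.0, -2.3]
gripper_width: 0.0394
grasp_force: 62.5
```

```bash
python3 - <<'E'
from h import *
inrail(); print(ctrl.sense()['moment'])
E
```

```text
rail x,y 28.91 -2.1 z 75.98 f rail -5.3 -0.1 -2.3 w 0.0394
[-0.46654972  1.07979439 -0.07266934]
```

Emit:
drive_tool --steps '[{"xyz":[-1,0,0],"roll":0,"gripper":0.3},{"xyz":[0,0,1],"roll":0,"gripper":0.3},{"xyz":[0,0,0],"roll":0,"gripper":0.3},{"xyz":[0,0,0],"roll":0,"gripper":0.65},{"xyz":[0,0,0],"roll":0,"gripper":0.65},{"xyz":[0,0,0],"roll":0,"gripper":0.65},{"xyz":[0,0,-40],"roll":0,"gripper":0.65},{"xyz":[0,0,-50],"roll":0,"gripper":0.65},{"xyz":[0,0,0],"roll":0,"gripper":0.65},{"xyz":[0,0,0],"roll":0,"gripper":0.65}]'

```text
time_s: 21.58
tcp_pos: [0.6396, 0.0493, 0.1658]
eef_rot: [0.0, -0.183, 0.983, 0.0]
ft_force: [-1.0, 0.0, -0.1]
gripper_width: 0.0556
grasp_force: 0.0
```

```bash
python3 - <<'E'
from h import *
inrail()
p,d=shot('top','top3'); p2,d2=shot('scene','s6')
a=np.vstack([cv2.resize(p[180:280,205:305],(600,600),interpolation=cv2.INTER_CUBIC)]); cv2.imwrite('pics/crop6.png',a[:,:,::-1])
for n,dd in(('top',d),('scene',d2)):
    w=world(n,dd).reshape(-1,3); r=np.c_[(w[:,:2]*1000-RC)@RE,(w[:,:2]*1000-RC)@RN,w[:,2]*1000]
    k=(abs(r[:,0]-30)<45)&(abs(r[:,1]-76)<28)&(r[:,2]>72)&(r[:,2]<90)
    if k.sum()>5: print(n,'knob',k.sum(),r[k].mean(0),cv2.minAreaRect(r[k,:2].astype(np.float32)))
    k=(abs(r[:,0]-30)<45)&(abs(r[:,1])<30)&(r[:,2]>110)&(r[:,2]<126)
    if k.sum()>5: print(n,'housing',k.sum(),r[k].mean(0),cv2.minAreaRect(r[k,:2].astype(np.float32)))
E
```

```text
rail x,y 32.55 -1.95 z 165.77 f rail -0.9 0.4 -0.1 w 0.0556
top housing 174 [ 12.55737312  -3.06942506 120.01179092] ((16.045331954956055, -0.5405120849609375), (38.773170471191406, 39.099063873291016), 0.8126354813575745)
scene knob 39 [27.1429503  66.45418185 77.62151233] ((28.707563400268555, 67.54737854003906), (12.907036781311035, 48.269264221191406), 79.21509552001953)
scene housing 138 [ 21.07142397  -8.82227571 118.14210491] ((26.803138732910156, -5.947364807128906), (39.15058517456055, 70.08364868164062), 89.89042663574219)
```

View pics/crop6.png

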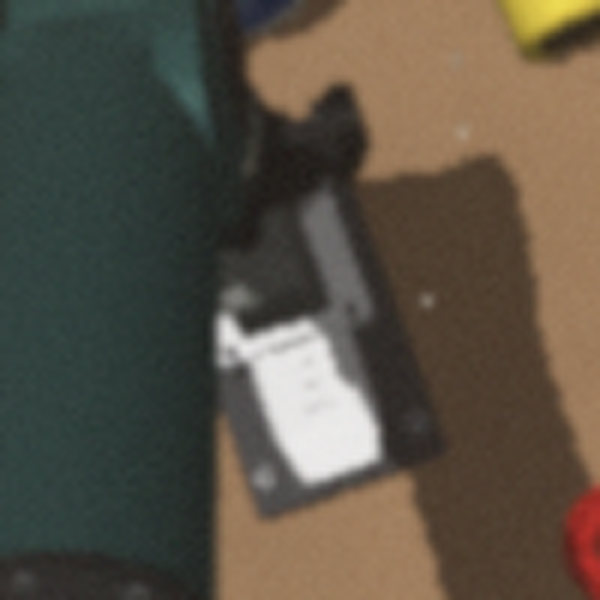

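```bash
python3 - <<'E'
from h import *
T=(RC+29.5*RE+72*RN)/1000; print(T); plan([*T,.062],101)
E
```

```text
[0.61018382 0.11719084]
t 21.675 tcp [0.6385 0.0491 0.1643] ang 111.1 roll 0.176 shift [ 14.8  72.2 102.3] tilt [-0.002 -0.    -1.   ]
```

Emit:
drive_tool --steps '[{"xyz":[0,0,0],"roll":0.176,"gripper":0.4},{"xyz":[7,36,0],"roll":0,"gripper":0.4},{"xyz":[8,36,0],"roll":0,"gripper":0.4},{"xyz":[0,0,40],"roll":0,"gripper":0.4},{"xyz":[0,0,30],"roll":0,"gripper":0.4},{"xyz":[0,0,0],"roll":0,"gripper":0.4},{"xyz":[0,0,0],"roll":0,"gripper":0.4}]'

```text
time_s: 22.55
tcp_pos: [0.6113, 0.1168, 0.0956]
eef_rot: [0.0, -0.096, 0.995, -0.0]
ft_force: [0.9, -0.2, 0.0]
gripper_width: 0.0341
grasp_force: 0.0
```

```bash
python3 - <<'E'
from h import *
T=(RC+29.5*RE+72*RN)/1000; plan([*T,.062],101);inrail()
p,d=shot('scene','s7')
a=cv2.resize(p[195:275,210:310],(800,600),interpolation=cv2.INTER_CUBIC); cv2.imwrite('pics/crop7.png',a[:,:,::-1])
E
```

```text
t 22.55 tcp [0.6113 0.1168 0.0956] ang 101.0 roll -0.0 shift [ 1.   0.6 33.6] tilt [ 0. -0. -1.]
rail x,y 30.37 71.28 z 95.59 f rail 0.8 -0.5 0.0 w 0.0341
```

View pics/crop7.png

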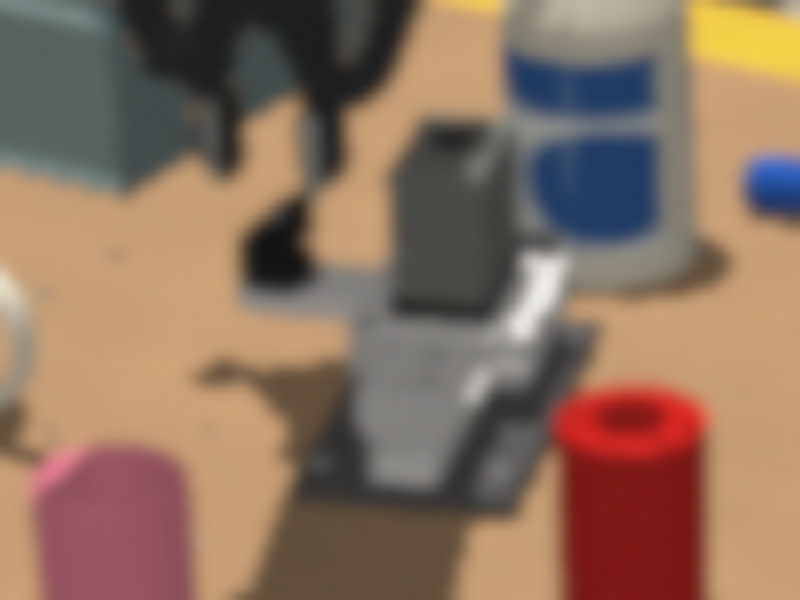

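The carriage sits on the rail and the fingers, (215,170) and (320,180), straddle the knob at (278,250). Going down to grip it.

Emit:
drive_tool --steps '[{"xyz":[1,0.6,12],"roll":0,"gripper":0.4},{"xyz":[0,0,12],"roll":0,"gripper":0.4},{"xyz":[0,0,8],"roll":0,"gripper":0.4},{"xyz":[0,0,0],"roll":0,"gripper":0.4},{"xyz":[0,0,0],"roll":0,"gripper":0},{"xyz":[0,0,0],"roll":0,"gripper":0},{"xyz":[0,0,0],"roll":0,"gripper":0},{"xyz":[0,0,0],"roll":0,"gripper":0}]' --force 40

```text
time_s: 23.6
tcp_pos: [0.6102, 0.1175, 0.0638]
eef_rot: [0.0, -0.096, 0.995, 0.0]
ft_force: [0.8, 0.3, 0.4]
gripper_width: 0.011
grasp_force: 42.3
```

```bash
python3 - <<'E'
from h import *
inrail(); s=ctrl.sense(); print(s['moment'],s['qpos'].round(2)); plan([.6,.1,.062],101)
E
```

```text
rail x,y 29.62 72.24 z 63.82 f rail 0.9 0.0 0.4 w 0.011
[ 0.00622057 -0.05351928  0.0058444 ] [-0.27  0.68  0.01  1.95 -0.01  0.51  1.51]
t 23.6 tcp [0.6102 0.1175 0.0638] ang 101.0 roll 0.0 shift [ 13.4 -15.2   1.8] tilt [ 0.001  0.    -1.   ]
```

Emit:
drive_tool --steps '[{"xyz":[0,0,0],"roll":0.12,"gripper":0},{"xyz":[0,0,0],"roll":0.12,"gripper":0},{"xyz":[0,0,0],"roll":0.12,"gripper":0},{"xyz":[0,0,0],"roll":0.12,"gripper":0},{"xyz":[0,0,0],"roll":0.12,"gripper":0},{"xyz":[0,0,0],"roll":0.12,"gripper":0},{"xyz":[0,0,0],"roll":0.12,"gripper":0},{"xyz":[0,0,0],"roll":0.12,"gripper":0},{"xyz":[0,0,0],"roll":0.12,"gripper":0},{"xyz":[0,0,0],"roll":0,"gripper":0}]' --force 60

```text
time_s: 24.85
tcp_pos: [0.61, 0.1204, 0.0639]
eef_rot: [-0.001, 0.428, 0.904, 0.001]
ft_force: [-0.9, 6.2, 2.4]
gripper_width: 0.0105
grasp_force: 64.7
```

```bash
python3 - <<'E'
from h import *
inrail(); s=ctrl.sense(); print(s['moment'],s['qpos'].round(2)); plan([.6,.1,.062],111.04-86)
E
```

```text
rail x,y 30.44 75.07 z 63.87 f rail 1.4 6.1 2.4 w 0.0105
[ 1.24092678  0.10427172 -0.02661987] [-0.47  0.71  0.29  1.96 -0.38  0.53  0.78]
t 24.85 tcp [0.61   0.1204 0.0639] ang 39.3 roll 0.249 shift [-14.3 -17.7   1.9] tilt [ 0.     0.003 -1.   ]
```

Emit:
drive_tool --steps '[{"xyz":[0,0,0],"roll":0.1,"gripper":0},{"xyz":[0,0,0],"roll":0.1,"gripper":0},{"xyz":[0,0,0],"roll":0.08,"gripper":0},{"xyz":[0,0,0],"roll":0,"gripper":0},{"xyz":[0,0,0],"roll":0,"gripper":0}]'

```text
time_s: 25.48
tcp_pos: [0.6105, 0.1218, 0.0639]
eef_rot: [-0.001, 0.548, 0.837, 0.002]
ft_force: [0.0, 7.3, 1.0]
gripper_width: 0.0101
grasp_force: 64.9
```

```bash
python3 - <<'E'
from h import *
inrail(); s=ctrl.sense(); print(s['moment'],s['qpos'].round(2)); plan([.6,.1,.062],111.04-86)
E
```

```text
rail x,y 31.43 76.14 z 63.93 f rail 2.6 6.8 1.0 w 0.0101
[ 1.52985947 -0.05846553  0.48418787] [-0.51  0.72  0.36  1.96 -0.47  0.54  0.59]
t 25.475 tcp [0.6105 0.1218 0.0639] ang 23.6 roll -0.026 shift [-15.3 -18.7   1.9] tilt [ 0.001  0.004 -1.   ]
```

Emit:
drive_tool --steps '[{"xyz":[0,0,0],"roll":0.1,"gripper":0},{"xyz":[0,0,0],"roll":0,"gripper":0},{"xyz":[0,0,0],"roll":0,"gripper":0}]'

```text
time_s: 25.85
tcp_pos: [0.6115, 0.1218, 0.064]
eef_rot: [0.0, 0.586, 0.81, 0.002]
ft_force: [2.1, 6.0, 0.4]
gripper_width: 0.0108
grasp_force: 81.5
```

```bash
python3 - <<'E'
from h import *
inrail(); s=ctrl.sense(); print(s['moment'],s['qpos'].round(2)); plan([.6,.1,.062],111.04-86)
E
```

```text
rail x,y 32.36 75.82 z 64.05 f rail 4.1 4.9 0.4 w 0.0108
[ 1.37850602 -0.41545569  1.612509  ] [-0.53  0.72  0.39  1.96 -0.5   0.55  0.52]
t 25.85 tcp [0.6115 0.1218 0.064 ] ang 18.3 roll -0.118 shift [-14.9 -19.6   2. ] tilt [ 0.003  0.003 -1.   ]
```

Emit:
drive_tool --steps '[{"xyz":[0,0,0],"roll":-0.08,"gripper":0},{"xyz":[0,0,0],"roll":0,"gripper":0.4},{"xyz":[0,0,0],"roll":0,"gripper":0.4},{"xyz":[0,0,0],"roll":0,"gripper":0.4},{"xyz":[0,0,-40],"roll":0,"gripper":0.4},{"xyz":[0,0,-60],"roll":0,"gripper":0.4},{"xyz":[0,0,-60],"roll":0,"gripper":0.4},{"xyz":[40,0,-20],"roll":0,"gripper":0.4},{"xyz":[50,0,0],"roll":0,"gripper":0.4},{"xyz":[50,0,0],"roll":0,"gripper":0.4},{"xyz":[50,0,0],"roll":0,"gripper":0.4},{"xyz":[0,0,0],"roll":0,"gripper":0.4}]'

```text
time_s: 27.35
tcp_pos: [0.5361, 0.299, 0.2427]
eef_rot: [-0.001, 0.556, 0.831, 0.0]
ft_force: [0.9, -0.8, 0.3]
gripper_width: 0.0338
grasp_force: 0.0
```

```bash
python3 - <<'E'
from h import *
plan([.6,.1,.062],111.04-86)
p,d=shot('top','top4'); p2,d2=shot('scene','s8')
a=cv2.resize(p[170:290,200:360],(800,600),interpolation=cv2.INTER_CUBIC); cv2.imwrite('pics/crop8.png',a[:,:,::-1])
for n,dd in(('top',d),('scene',d2)):
    w=world(n,dd).reshape(-1,3); r=np.c_[(w[:,:2]*1000-RC)@RE,(w[:,:2]*1000-RC)@RN,w[:,2]*1000]
    for nm,k in dict(knob=(abs(r[:,0]-30)<45)&(abs(r[:,1]-76)<28)&(r[:,2]>72)&(r[:,2]<90),housing=(abs(r[:,0]-30)<45)&(abs(r[:,1])<30)&(r[:,2]>112)&(r[:,2]<126)).items():
        if k.sum()>5: print(n,nm,k.sum(),r[k].mean(0),cv2.minAreaRect(r[k,:2].astype(np.float32)))
E
```

```text
t 27.35 tcp [0.5361 0.299  0.2427] ang 22.4 roll -0.045 shift [-207.3  -26.3  180.7] tilt [-0.002  0.002 -1.   ]
top knob 95 [28.21501925 75.47077082 79.6076015 ] ((28.36865997314453, 75.18112182617188), (13.272601127624512, 49.6119499206543), 3.706678628921509)
top housing 367 [ 27.7280016    0.93332869 120.11067522] ((28.397315979003906, 0.9926795959472656), (40.08933639526367, 64.97723388671875), 89.39518737792969)
scene knob 51 [27.20567862 71.48572488 77.16043529] ((28.57526397705078, 71.41608428955078), (41.763607025146484, 23.207080841064453), 71.64462280273438)
scene housing 128 [ 21.94458197  -6.62368253 118.27236074] ((25.970577239990234, -5.071657180786133), (41.13868713378906, 64.62725067138672), 88.57334899902344)
```

View pics/crop8.png

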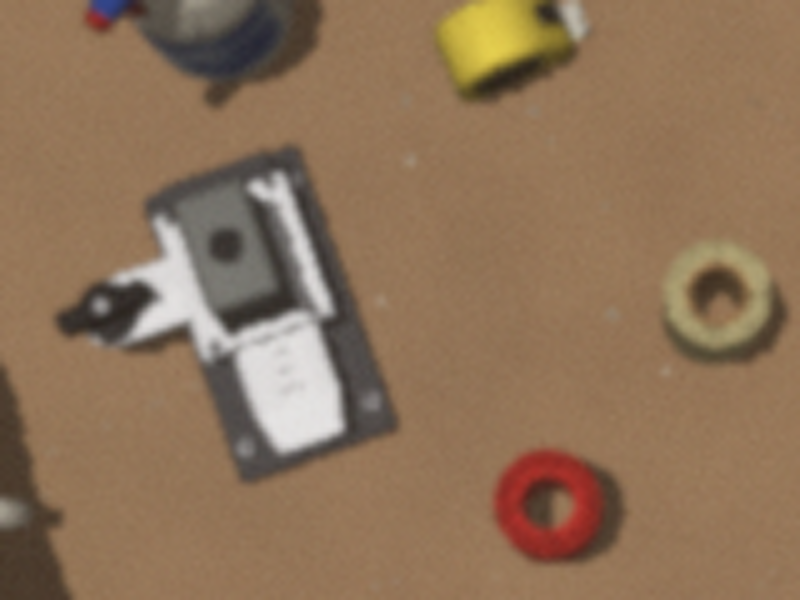

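The level is at the end stop. The knob bar lies across the rail (crop (105,305), about 1.5 rad). The film stands upright at (720,300), and nothing else has moved. Handing in.

```bash
python3 -c "
from h import *
print(ctrl.finish_job())"
```

```text
the job is handed in; nothing more can be done
None
```

I handed the job in, but the hand-in call gave no verdict: the level is home against the end stop, the knob is clamped at about 1.5 rad, and the film roll stands upright about 0.23 m from the run-in point.

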